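# Torque the die-roll nut with the click-handle wrench

## Robot

A 6-joint arm with a two-finger parallel gripper is mounted at the origin on the work surface. World frame = base frame: x ahead of the robot, y to its left, z up, the work surface at z = 0. Lengths are in mm, angles in degrees, forces in N, time in s.
With the tool pointing down it reaches from about 350 to 850 mm from the base axis. Payload 8.1 kg.
Tool frame: the origin (TCP) lies between the finger pads; the fingertips stand 25 mm ahead of it and the grasp point (between the pads) lies 6 mm ahead of it (r.tcp_to_tips is the distance from the TCP to the fingertips, in mm); z points along the fingers, y is the line along which they close (so a half turn about z gives the same grasp; the last joint's range is limited). The gripper opens to 85 mm and grips with 20 to 120 N. Pads are 22 mm wide; open, the fingers measure 114 mm over their backs; the gripper's body (76 mm by 85 mm) begins 54 mm behind the grasp point. The pads swing forward as they close: fully open they stand 13 mm farther back than shut.
Start: joints at [63.633, 7.471, 85.268, -0, 87.261, -4.893], TCP at [219.631, 558.361, 232.992] pointing down, gripper open.
Joint ranges: [-169.43, 169.43], [-51.17, 129.36], [1.28, 143.12], [-76.62, 256.62], [0, 156.53], [-152.29, 152.29]. Speed limits (degrees/s): [136.94, 136.94, 159.86, 180, 180, 180].

## Interface

Orientations are given as [roll, pitch, yaw] about the fixed x, y, z axes, in that order (R = Rz(yaw) Ry(pitch) Rx(roll)).
In Python, from bench import r gives the robot as it stands.
- The arm moves only by the tool apply_moves, never from a script. Its arguments are lists of equal length, an entry for each row: "angular": the turn, a rotation vector about the world's x, y, z in units of 8 degrees (1.0 is 8 degrees), a list of three; "travel": the shift along the world's x, y, z in units of 40 mm (1.0 is 40 mm), a list of three; "jaw": the opening, from 0 (shut) to 1 (fully open). A call has 1 to 20 rows; each row shifts and turns the commanded pose from where the row before left it; what a row does not reach is not made up. A row lasts 1/8 s, in which the tool goes at most 62.5 mm and 10.7 degrees, less where a joint would pass 70% of its speed; a pose out of reach is approached as far as the arm can. A call is refused whole if a number of a shift passes 1 or a number of a turn 1, either way. A call with a gripper value outside its range is refused whole. The fingers move at their own pace and stop on an object; "force" is the grip in N (left out, the last holds). Time passes only in rows, so rows that do not move let the fingers close. It gives the time, the measured TCP pose, the force, the opening and the grip force at its end, in the units of the state.
- r.sense(): the state, without advancing time (a new reading comes with each control period).
- r.snapshot(name): name is "side" or "top" or "wrist"; returns a dict with "color" (400x640x3 uint8, red, green, blue), "fx", "fy", "cx", "cy" (pixels), "distortion" ([k1, k2, p1, p2, k3] as OpenCV has them; the pictures are not rectified), "R" (3x3) and "t" (3): a world point X has camera coordinates R X + t; the wrist camera has in their place "mount" (4x4, takes a point from camera to tool coordinates, whose origin is the TCP and whose axes are the flange's). Camera axes: x right, y down, z forward; pixel columns grow to the right and rows downward; lengths in mm; the calibration is good to about 2 mm. A picture is of the moment at which its call begins: read the wrist's pose just before it. There is no depth.
- r.hand_in(): hands the job in; it is judged then, once.
The state is a dict: "time": time; "joint_pos": joint angles; "qd": joint speeds; "joint_efforts": joint torques, N m; "tool_pos": TCP position; "tcp_rot": TCP orientation; "ft_force": force on the tool from outside, world axes, zero at the start; "wrist_torque": the same for the moment, N m; "finger_gap": finger opening in mm; "grip_force": force on a finger pad.
Only numpy, scipy, OpenCV 4.12 (cv2) and the standard library are available. Lean on these libraries where they do the work, as an engineer would, in place of code of your own. Each camera call takes 0.05 s, during which the arm holds its last target. There are 200 camera calls.

## Task

Take the click-handle wrench from the grey mat, seat its socket fully on the big hex nut on top of the die roll, and turn it clockwise (seen from above) until the handle's knuckle trips and gives way, then stop at once: do not push the bent handle on towards its end stop. Take the wrench off and lay it back on the mat without dropping it; leave the pan, the jar and the spare roll where they are.

Things in the scene. Friction and masses are not known exactly. Their poses are not given: they have to be found in the camera images.
- wrench: Wrench head: steel six-sided socket, about 56 mm across outside, 40 mm tall, open downward. Origin: centre of its mouth, in the lower face; z up, x towards the end of the unbent handle. Inside: gripping band 4 to 9 mm above the lower face, 38.4 mm across flats (about 6 degrees of play on the nut), flats facing x and every 60 degrees; mouth flared to 43 mm below it, wider above, 28 mm deep.
- knuckle (a point): Vertical pin on which the handle bends against the head: 48 mm from the socket's axis, 41 mm above its lower face. The whole wrench weighs 0.3 to 0.5 kg and balances about 90 mm from the socket's axis.
- handle_grip (a point): Middle of the place to grip on the black handle: 125 mm from the socket's axis when unbent, 77 mm from the knuckle pin, 30 mm above the socket's lower face. The handle is a straight bar 18 mm wide, 22 mm tall (19 to 41 mm above that face), from 72 to 200 mm from the socket's axis. x along the handle to its end, z up.
- handle_end (a point): Far end face of the handle, 216 mm from the socket's axis, 30 mm above the socket's lower face; a 16 mm long foot there reaches down to the level of the socket's lower face.
- handle (a joint): Bend at the knuckle, rad: 0 straight, grows as the handle gives way clockwise against the head, end stop 0.5. A preloaded spring holds it straight up to 0.7 N m at the knuckle (about 9 N sideways at the grip); then it trips: the handle bends on while the force stays nearly level (0.82 N m at 0.4). Clearly tripped beyond 0.12, overstrained beyond 0.40. Springs straight when let go.
- nut: Steel hex nut on top of the die roll, turning about the vertical. Origin: centre of the underside of its round flange (64 mm across, 4 mm thick), 80 mm above the table; z up. Hexagon 36 mm across flats, from 4 to 13 mm above the origin, flats facing its x and every 60 degrees from it; then a cone narrowing to 24 mm across at 19 mm. Fully home, the socket's lower face rests on the flange.
- nut_dot (a point): Small punched dot on the nut's flange, 28 mm from its axis. The nut runs freely clockwise (0.12 N m) for 25 to 52 degrees, differing each time, then comes up tight. It does not rise or sink.
- stand: Die roll on its bench stand, fixed: round base 150 mm across and 14 mm tall, roll 110 mm across, top at 80 mm. Origin: centre of its underside on the table. Being round, it says nothing about where the nut comes tight.
- mat: Grey mat, fixed, 340 x 160 x 3 mm, on which the wrench first rests level, on its socket and its handle foot. Origin: centre of the mat's underside on the table; x along its length.
- pan: Bystander: open steel pan, 150 mm across, 60 mm tall; origin at the centre of its underside.
- jar: Bystander: amber jar with white lid, 48 mm across, 70 mm tall; origin at the centre of its underside.
- spare: Bystander: plain spare steel roll, 64 mm across, 45 mm tall; origin at the centre of its underside.
Things that resemble listed ones, but are neither listed nor needed, are in the scene too. There is more than one size of the wrench; the one meant has the size given above.

How it is judged (in metres and radians):
On the way, in this order (a step that is already met when the one before it is completed fails the run):
1. the socket is fully home on the nut (z of wrench in the frame of nut below 0.008 m and horizontal distance between wrench and nut below 0.004 m and angle between wrench's own z axis and vertical below 0.1 rad), for 0.2 s.
2. with the socket home on the tight nut, the knuckle trips (bends more than 0.12 rad) (value of joint handle above 0.12 rad and z of wrench in the frame of nut below 0.01 m and horizontal distance between wrench and nut below 0.005 m and distance of nut_dot from where it was at the start of the episode above 0.009 m), for 0.05 s.
At the end, for the whole second after the job is handed in: the wrench lies at rest on the mat (socket's centre over the mat, handle end over it or at most 10 mm past its edge, neither held up), and the nut stands tightened: its dot at least 9 mm from where it began (x of wrench in the frame of mat between -0.17 and 0.17 m and y of wrench in the frame of mat between -0.08 and 0.08 m and x of handle_end in the frame of mat between -0.18 and 0.18 m and y of handle_end in the frame of mat between -0.09 and 0.09 m and height (world z) of wrench below 0.05 m and height (world z) of handle_end below 0.06 m and linear speed of wrench below 0.02 m/s and distance of nut_dot from where it was at the start of the episode above 0.009 m); the robot touches nothing.
It fails at once if the tripped handle was pushed on to more than 0.40 rad (value of joint handle above 0.4 rad).
It fails at once if the wrench was dropped or flung (faster than 0.8 m/s) (linear speed of wrench above 0.8 m/s).
It fails at once if a bystander was moved more than 20 mm (distance of any of pan, jar, spare from where it was at the start of the episode above 0.02 m).
It also fails if it takes over 69 s, if anything falls off the work surface, if the arm or the gripper's body presses on something with over 40 N, if the wrist force passes 120 N, or if a joint passes its speed limit or range.

## Working session

There is one attempt and no reset: what is moved stays moved. The work goes in short steps, Python scripts to look and compute and a tool call to move; the robot and the scene stay as the last step left them, time stands still between calls to the robot, and variables do not carry over. Pictures are saved under pics/ and viewed, at most 10 in all, crops included, and the job is handed in when it is done.

Besides the shell and the picture viewer there is one more tool, called as name(argument=value, ...) on one line, values as JSON. apply_moves: Moves the arm, as the interface text tells. Its arguments: {"type":"object","properties":{"angular":{"type":"array"},"travel":{"type":"array"},"jaw":{"type":"array"},"force":{"type":"number"}},"required":["angular","travel","jaw"]}

```bash
mkdir -p pics; ls; cat > h.py <<'E'
import numpy as np, cv2
from bench import r
from scipy.spatial.transform import Rotation as Ro
def K(s): return np.array([[s["fx"],0,s["cx"]],[0,s["fy"],s["cy"]],[0,0,1]],float)
def snap(n):
    st=r.sense(); s=r.snapshot(n)
    if n=="wrist":
        s["st"]=st
    return s
def save(s,f): cv2.imwrite("pics/"+f,cv2.cvtColor(s["color"],cv2.COLOR_RGB2BGR))
def pose(s):
    if "R" in s: return np.array(s["R"],float),np.array(s["t"],float)
    M=np.array(s["mount"],float); st=s["st"]
    T=np.eye(4); T[:3,:3]=Ro.from_euler("xyz",st["tcp_rot"],degrees=True).as_matrix(); T[:3,3]=st["tool_pos"]
    W=np.linalg.inv(T@M); return W[:3,:3],W[:3,3]
def ray(s,px):
    R,t=pose(s); p=cv2.undistortPoints(np.array(px,float).reshape(-1,1,2),K(s),np.array(s["distortion"],float))[:,0]
    d=np.c_[p,np.ones(len(p))]@R; return -R.T@t,d
def onz(s,px,z):
    c,d=ray(s,px); return c+d*((z-c[2])/d[:,2])[:,None]
def proj(s,X):
    R,t=pose(s); return cv2.projectPoints(np.array(X,float).reshape(-1,1,3),cv2.Rodrigues(R)[0],t,K(s),np.array(s["distortion"],float))[0][:,0]
def tri(s1,p1,s2,p2):
    c1,d1=ray(s1,[p1]);c2,d2=ray(s2,[p2]);d1=d1[0];d2=d2[0]
    a=np.linalg.lstsq(np.c_[d1,-d2],c2-c1,rcond=None)[0]
    A=c1+a[0]*d1;B=c2+a[1]*d2; return (A+B)/2,np.linalg.norm(A-B)
E
python3 - <<'E'
from h import *
a=snap("top");b=snap("side");save(a,"top0.png");save(b,"side0.png")
import pickle;pickle.dump((a,b),open("s0.pkl","wb"))
for s in(a,b): R,t=pose(s);print(-R.T@t)
print(r.sense())
E
```

```text
pics
[ 282.32648661  -56.42754405 1382.90605758]
[  194.08169546 -1126.61837636   812.01942059]
{'time': 0.1, 'joint_pos': array([ 6.36306601e+01,  7.51147463e+00,  8.53228773e+01, -1.77818913e-03,
        8.72612084e+01, -4.89314378e+00]), 'qd': array([ 0.0425574 , -0.09915145, -0.06078185, -0.04403355, -0.03299083,
       -0.11848133]), 'joint_efforts': array([ 4.23928232e-04, -5.70948064e+01, -5.01943839e+01, -2.52636810e-04,
        8.18533881e-03,  9.65776826e-05]), 'tool_pos': array([219.4414487 , 557.90606132, 232.04364983]), 'tcp_rot': array([-1.79904636e+02, -6.38153384e-03,  1.58523885e+02]), 'ft_force': array([ 0.46288236, -0.0711955 , -0.41210361]), 'wrist_torque': array([-0.00950225, -0.00426478,  0.03251335]), 'grip_force': 0.0, 'finger_gap': 85.64968454069233}
```

View pics/top0.png

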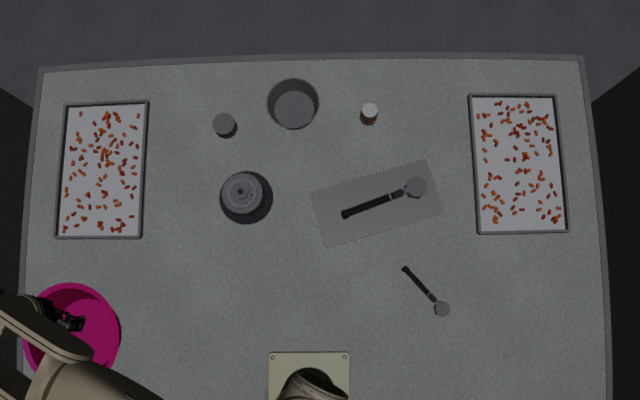

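View pics/side0.png

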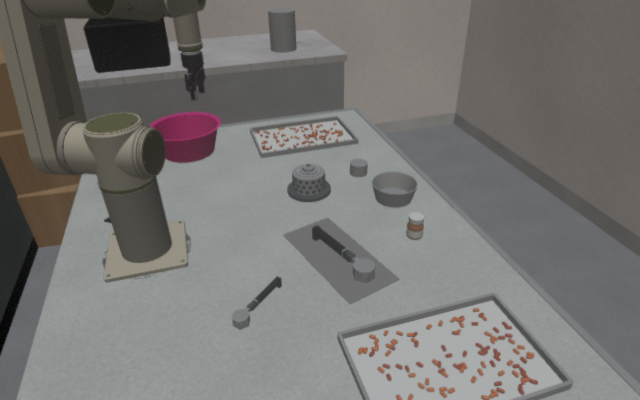

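Top view: the wrench on the mat has its socket near (416,188) and its handle end near (343,214). The nut is near (241,190) and the small decoy near (442,309). The side view shows the same layout, with the socket near (364,269) and the nut near (308,170).

```bash
python3 - <<'E'
from h import *
import pickle;a,b=pickle.load(open("s0.pkl","rb"))
ga=cv2.cvtColor(a["color"],cv2.COLOR_RGB2GRAY);gb=cv2.cvtColor(b["color"],cv2.COLOR_RGB2GRAY)
def blob(g,box,th):
    x0,y0,x1,y1=box;m=(g[y0:y1,x0:x1]<th).astype(np.uint8)
    n,l,st,c=cv2.connectedComponentsWithStats(m);i=1+np.argmax(st[1:,4])
    pts=np.argwhere(l==i)[:,::-1]+[x0,y0];return pts
ha=blob(ga,(330,175,430,230),45);hb=blob(gb,(300,215,380,290),45)
def ends(p):
    rc=cv2.minAreaRect(p.astype(np.float32));return rc,p.mean(0)
for s,p in((a,ha),(b,hb)):
    rc,m=ends(p);print(len(p),rc,m);bx=cv2.boxPoints(rc);print(onz(s,bx,44).round(1).tolist())
print("mat",onz(a,[(311,192),(428,159),(443,213),(327,248)],3).round(0).tolist())
print("socket top tri",tri(a,(416,187),b,(364,265)), onz(a,[(416,187)],43))
print("nut tri",tri(a,(241,191),b,(308,166)))
print("others",onz(a,[(293,105),(369,110),(225,125)],50).round(0).tolist(), onz(a,[(246,198)],14))
print("gap scale",onz(a,[(241,191)],99))
for n,im,(x0,y0,x1,y1) in (("A",a,(205,150,455,250)),("B",b,(280,150,400,300))):
    c=im["color"][y0:y1,x0:x1];k=3 if n=="A" else 4
    o=cv2.resize(c,None,fx=k,fy=k,interpolation=cv2.INTER_CUBIC);o=cv2.convertScaleAbs(o,alpha=1.7);cv2.imwrite(f"pics/c{n}.png",o[...,::-1])
E
```

```text
Traceback (most recent call last):
ValueError: attempt to get argmax of an empty sequence
```

```bash
python3 - <<'E'
from h import *
import pickle;a,b=pickle.load(open("s0.pkl","rb"))
ga=cv2.cvtColor(a["color"],cv2.COLOR_RGB2GRAY);gb=cv2.cvtColor(b["color"],cv2.COLOR_RGB2GRAY)
def blob(g,box,name):
    x0,y0,x1,y1=box;c=g[y0:y1,x0:x1];th=(int(c.min())+np.median(c))/2;m=(c<th).astype(np.uint8)
    n,l,st,cc=cv2.connectedComponentsWithStats(m);i=1+np.argmax(st[1:,4]);print(name,c.min(),np.median(c),th)
    return np.argwhere(l==i)[:,::-1]+[x0,y0]
ha=blob(ga,(335,185,405,220),"a");hb=blob(gb,(300,220,365,265),"b")
for s,p in((a,ha),(b,hb)):
    rc=cv2.minAreaRect(p.astype(np.float32));print(len(p),rc);bx=cv2.boxPoints(rc);print(onz(s,bx,44).round(1).tolist())
print("mat",onz(a,[(311,192),(428,159),(443,213),(327,248)],3).round(0).tolist())
print("socket top tri",tri(a,(416,187),b,(364,265)), onz(a,[(416,187)],43))
print("nut tri",tri(a,(241,191),b,(308,166)))
print("others",onz(a,[(293,105),(369,110),(225,125)],50).round(0).tolist(), onz(a,[(246,198)],14))
for n,im,(x0,y0,x1,y1),k in (("A",a,(205,150,455,250),3),("B",b,(280,150,400,300),4)):
    o=cv2.resize(im["color"][y0:y1,x0:x1],None,fx=k,fy=k,interpolation=cv2.INTER_CUBIC);o=cv2.convertScaleAbs(o,alpha=1.7);cv2.imwrite(f"pics/c{n}.png",o[...,::-1])
E
```

```text
a 6 94.0 50.0
b 48 110.0 79.0
366 ((365.0345153808594, 205.58619689941406), (8.170594215393066, 51.25190734863281), 68.19859313964844)
[[480.4, -87.2, 44.0], [530.4, -215.9, 44.0], [509.6, -223.4, 44.0], [459.9, -94.9, 44.0]]
451 ((331.3175048828125, 244.73052978515625), (51.06098175048828, 12.838749885559082), 38.36748504638672)
[[443.4, -128.6, 44.0], [478.3, -88.9, 44.0], [538.3, -259.5, 44.0], [504.8, -290.9, 44.0]]
mat [[542.0, -10.0, 3.0], [632.0, -339.0, 3.0], [478.0, -373.0, 3.0], [386.0, -52.0, 3.0]]
socket top tri (array([ 546.85054379, -295.51427449,   38.03386733]), np.float64(3.7776319678776953)) [[ 543.99653091 -294.17979976   43.        ]]
nut tri (array([529.88341221, 170.04732398,  93.46081217]), np.float64(0.04338172875409517))
others [[779.0, 37.0, 50.0], [761.0, -173.0, 50.0], [725.0, 226.0, 50.0]] [[525.24096407 169.73364702  14.        ]]
```

View pics/cA.png

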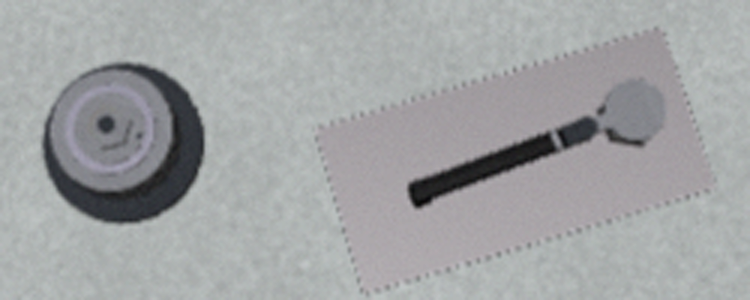

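The crop shows the nut's ring centred near (111,127), with a dot at its right, and the wrench handle lying at about 110° with its socket near (634,110). Sizes check out: the mat is 341 mm long and socket to handle end is 217 mm. Next I'll check the wrist mount and look at the nut from near.

```bash
python3 - <<'E'
from h import *
s=snap("wrist");print(np.round(s["mount"],3).tolist(),s["fx"],s["cx"],s["cy"])
E
```

```text
[[-0.0, -0.947, -0.322, 81.521], [1.0, -0.0, -0.0, 0.097], [-0.0, -0.322, 0.947, -141.368], [0.0, 0.0, 0.0, 1.0]] 307.2116937327279 314.480562175466 199.69677157296982
```

apply_moves(travel=[[0.5, -0.5, 0], [0.8, -1, 0], [0.8, -1, 0], [0.8, -1, 0], [0.8, -1, 0], [0.8, -1, 0], [0.8, -1, 0], [0.8, -1, 0], [0.8, -1, 0], [0.5, -0.7, 0], [0, 0, 0], [0, 0, 0], [0, 0, 0]], angular=[[0, 0, 0], [0, 0, -0.5], [0, 0, -0.5], [0, 0, -0.5], [0, 0, -0.5], [0, 0, -0.5], [0, 0, -0.5], [0, 0, -0.5], [0, 0, -0.5], [0, 0, 0], [0, 0, 0], [0, 0, 0], [0, 0, 0]], jaw=[1, 1, 1, 1, 1, 1, 1, 1, 1, 1, 1, 1, 1])

```text
time: 1.78
tool_pos: [515.0, 191.3, 232.9]
tcp_rot: [-180.0, -0.0, 126.6]
ft_force: [-0.3, 0.4, 0.2]
finger_gap: 85.8
grip_force: 0.0
```

```bash
python3 - <<'E'
from h import *
import pickle
s=snap("wrist");save(s,"w1.png");pickle.dump(s,open("w1.pkl","wb"))
print(proj(s,[[530,170,93],[530,170,84]]))
E
```

```text
[[313.03895002 211.63060889]
 [313.0746417  208.43393375]]
```

View pics/w1.png

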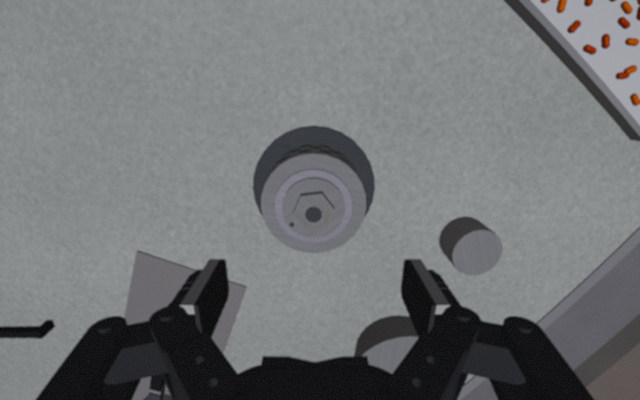

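The nut's hub is at (313,214), its flange ring is around (314,205), and the dot is at (292,224). The hexagon's far edges show as dark lines around (314,194). I'll enlarge it.

```bash
python3 - <<'E'
from h import *
import pickle
s=pickle.load(open("w1.pkl","rb"))
c=s["color"][155:260,255:375];o=cv2.resize(c,None,fx=5,fy=5,interpolation=cv2.INTER_CUBIC)
o=cv2.normalize(cv2.convertScaleAbs(o,alpha=2),None,0,255,cv2.NORM_MINMAX);cv2.imwrite("pics/w1c.png",o[...,::-1])
# top-down rectified patches are plain homographies; hub centre by contour
g=cv2.cvtColor(s["color"],cv2.COLOR_RGB2GRAY)[200:230,298:330]
m=(g<70).astype(np.uint8);print(g.min(),np.median(g))
n,l,st,cc=cv2.connectedComponentsWithStats(m);print(st,cc+[298,200])
E
```

```text
55 110.0
[[  0   0  32  30 798]
 [  8   8  15  14 162]] [[313.60275689 214.58145363]
 [312.99382716 214.09876543]]
```

View pics/w1c.png

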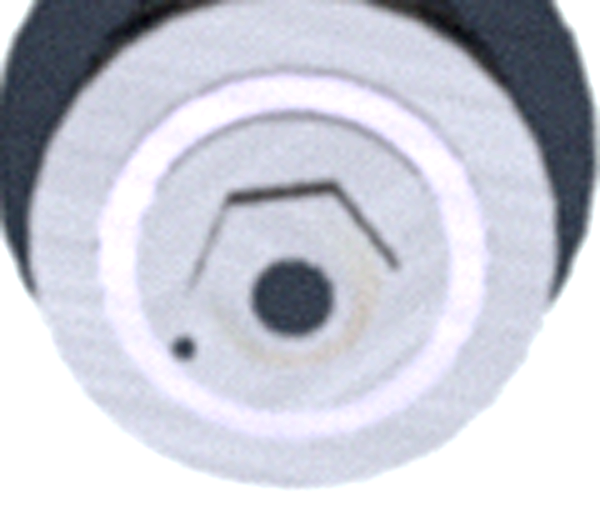

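```bash
python3 - <<'E'
from h import *
import pickle
s=pickle.load(open("w1.pkl","rb"))
f=lambda p:(np.array(p,float)+.5)/5-.5+[255,155]
hub=onz(s,[(313.0,214.1)],99)[0];print("hub",hub)
fl=onz(s,[f((292,285))],84);print("ringcen",fl)
V84=onz(s,f([(187,292),(228,194),(336,179),(401,267)]),84)
V93=onz(s,f([(190,290),(233,204),(332,190),(397,270)]),93)
dot=onz(s,[f((184,348))],84)[0]
c=hub[:2]
for V in(V84,V93):
    d=V[:,:2]-c;print(np.hypot(*d.T).round(1),np.degrees(np.arctan2(d[:,1],d[:,0])).round(1), "mod60",np.degrees(np.arctan2(d[:,1],d[:,0])).round(1)%60)
    e=np.diff(V[:,:2],axis=0);print("edge len",np.hypot(*e.T).round(1),"normal mod60",(np.degrees(np.arctan2(e[:,1],e[:,0]))-90).round(1)%60)
d=dot[:2]-c;print("dot",np.hypot(*d),np.degrees(np.arctan2(d[1],d[0])),dot)
# stand roll outline circle at z=80 : ring pts
g=cv2.cvtColor(s["color"],cv2.COLOR_RGB2GRAY)
R=np.array([[292,72],[292,438],[100,255],[485,255]])
print(onz(s,f(R),80).round(1).tolist(), onz(s,f([(292,488),(30,240),(557,240)]),80).round(1).tolist())
E
```

```text
hub [530.13402493 169.79614219  99.        ]
ringcen [[531.9699937  167.21039108  84.        ]]
[21.9 20.5 21.1 21.9] [-131.   164.8  102.3   38.4] mod60 [49.  44.8 42.3 38.4]
edge len [22.5 21.6 22.8] normal mod60 [14.1 14.8 12.1]
[20.1 20.4 21.2 20.8] [-141.2  160.4  105.4   46. ] mod60 [38.8 40.4 45.4 46. ]
edge len [19.7 19.2 20.8] normal mod60 [10.5 15.  14.6]
dot 28.014746556961292 -106.02780228105773 [522.39904787 142.87038956  84.        ]
[[506.3, 201.8, 80.0], [553.6, 138.0, 80.0], [497.5, 147.9, 80.0], [560.6, 194.7, 80.0]] [[560.7, 128.4, 80.0], [484.3, 142.1, 80.0], [570.3, 205.9, 80.0]]
```

Nut: centre (530.1, 169.8), dot radius 28.0 mm (matches), flats at about 14° mod 60. I'll seat with the handle at 134°. Next is a near look at the wrench.

apply_moves(travel=[[0, -0.5, 0], [0, -1, 0], [0, -1, 0], [0, -1, 0], [0, -1, 0], [0, -1, 0], [0, -1, 0], [0, -1, 0], [0, -1, 0], [0.15, -1, 0], [0.15, -1, 0], [0, -0.5, 0], [0, 0, 0], [0, 0, 0], [0, 0, 0]], angular=[[0, 0, 0], [0, 0, -0.2], [0, 0, -0.2], [0, 0, -0.2], [0, 0, -0.2], [0, 0, -0.2], [0, 0, -0.2], [0, 0, -0.2], [0, 0, -0.2], [0, 0, -0.2], [0, 0, -0.15], [0, 0, 0], [0, 0, 0], [0, 0, 0], [0, 0, 0]], jaw=[1, 1, 1, 1, 1, 1, 1, 1, 1, 1, 1, 1, 1, 1, 1])

```text
time: 3.7
tool_pos: [527.7, -248.5, 233.2]
tcp_rot: [180.0, -0.0, 111.0]
ft_force: [-0.7, -0.2, 0.9]
finger_gap: 85.1
grip_force: 0.0
```

```bash
python3 - <<'E'
from h import *
import pickle
s=snap("wrist");save(s,"w2.png");pickle.dump(s,open("w2.pkl","wb"))
E
```

```text
(no output)
```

View pics/w2.png

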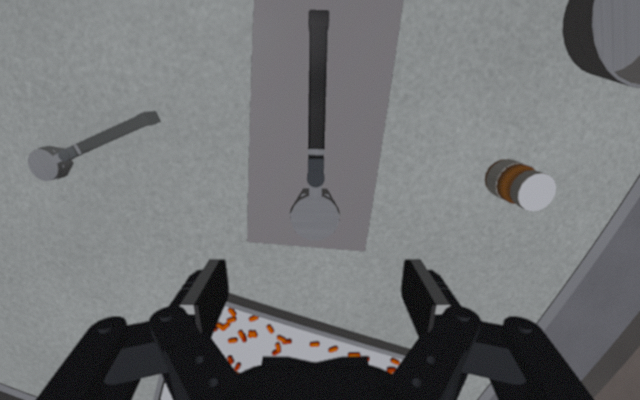

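The wrist view shows the handle running from (316,150) to (319,12), the white band at (316,152) and the socket top at about (315,215).

```bash
python3 - <<'E'
from h import *
import pickle
s=pickle.load(open("w2.pkl","rb"));a,b=pickle.load(open("s0.pkl","rb"))
g=cv2.cvtColor(s["color"],cv2.COLOR_RGB2GRAY)
L=[]
for y in range(25,148,8):
    xs=300+np.where(g[y,300:336]<72)[0];L.append((y,xs.min(),xs.max()))
print(L, g[100,300:336].tolist())
mid=np.array([((x0+x1)/2,y) for y,x0,x1 in L])
P=onz(s,mid,44)[:,:2];c=P.mean(0);d=np.linalg.svd(P-c)[2][0];d*=np.sign(d[1]);print("axis",c,d,np.degrees(np.arctan2(d[1],d[0])))
print("width",np.linalg.norm(onz(s,[(L[5][1]-.5,L[5][0])],44)-onz(s,[(L[5][2]+.5,L[5][0])],44)))
soc=onz(s,[(315,215)],43)[0];band=onz(s,[(316,152)],44)[0];end=onz(s,[(319,11)],44)[0]
print("soc",soc,"band",band,"end",end)
for q in(soc,band,end): print("along",(q[:2]-soc[:2])@d)
print("tri soc",tri(s,(315,215),a,(416.3,186.7)),"tri band",tri(s,(316,152),a,(391,196.8)))
# perp offset of socket from the handle line
n=np.array([-d[1],d[0]]);print("perp",(soc[:2]-c)@n)
E
```

```text
[(25, np.int64(309), np.int64(327)), (33, np.int64(310), np.int64(326)), (41, np.int64(310), np.int64(326)), (49, np.int64(310), np.int64(326)), (57, np.int64(310), np.int64(326)), (65, np.int64(310), np.int64(325)), (73, np.int64(309), np.int64(325)), (81, np.int64(309), np.int64(325)), (89, np.int64(309), np.int64(325)), (97, np.int64(309), np.int64(324)), (105, np.int64(309), np.int64(324)), (113, np.int64(309), np.int64(324)), (121, np.int64(309), np.int64(324)), (129, np.int64(309), np.int64(324)), (137, np.int64(308), np.int64(324)), (145, np.int64(308), np.int64(323))] [115, 115, 117, 116, 114, 116, 117, 107, 79, 48, 41, 43, 46, 45, 47, 44, 45, 42, 44, 45, 43, 43, 41, 38, 40, 73, 108, 116, 116, 113, 116, 113, 114, 115, 116, 115]
axis [ 498.29505789 -161.43888811] [-0.34027332  0.94032657] 109.89352732354986
width 15.98766970581833
soc [ 546.99245201 -293.88639438   43.        ] band [ 521.63533238 -224.88159934   44.        ] end [475.22073004 -96.36893569  44.        ]
along 0.0
along 73.51539386784286
along 210.15291755564556
tri soc (array([ 547.42794165, -296.88297918,   34.05864108]), np.float64(1.7588594442024026)) tri band (array([ 523.77372255, -229.85917026,   11.13141121]), np.float64(0.6380257758213129))
perp -0.7231005172473162
```

apply_moves(travel=[[-0.15, 0.45, -0.3], [-0.15, 0.45, -0.7], [-0.15, 0.45, -0.7], [-0.15, 0.45, -0.6], [0, 0, 0], [0, 0, 0]], angular=[[0, 0, -0.14], [0, 0, 0], [0, 0, 0], [0, 0, 0], [0, 0, 0], [0, 0, 0]], jaw=[1, 1, 1, 1, 1, 1])

```text
time: 4.5
tool_pos: [504.5, -178.0, 142.4]
tcp_rot: [179.9, 0.1, 109.8]
ft_force: [-0.4, 0.1, -0.1]
finger_gap: 85.7
grip_force: 0.0
```

```bash
python3 - <<'E'
from h import *
import pickle
w=pickle.load(open("w2.pkl","rb"));s=snap("wrist");pickle.dump(s,open("w3.pkl","wb"));save(s,"w3.png")
def band(s,z0):
    g=cv2.cvtColor(s["color"],cv2.COLOR_RGB2GRAY).astype(int)
    x,y=proj(s,[[521.6,-224.9,44]])[0].round().astype(int)
    col=g[y-20:y+20,x-4:x+5].mean(1);k=np.argmax(col[5:35])+5;w=col[k-2:k+3]-col[k-2:k+3].min();print((x,y),col.round().astype(int).tolist())
    return x,y-20+k-2+(w*np.arange(5)).sum()/w.sum()
p1=band(w,0);p2=band(s,0);print(p1,p2,tri(w,p1,s,p2))
g=cv2.cvtColor(s["color"],cv2.COLOR_RGB2GRAY)
x,y=proj(s,[[503.8,-176.6,44]])[0].round().astype(int)
M=[]
for yy in range(y-60,y+30,10):
    xs=x-22+np.where(g[yy,x-22:x+22]<72)[0];M.append(((xs.min()+xs.max())/2,yy))
P=onz(s,M,44)[:,:2];c=P.mean(0);d=np.linalg.svd(P-c)[2][0];d*=np.sign(d[1]);print(c,d,np.degrees(np.arctan2(d[1],d[0])))
n=np.array([-d[1],d[0]]);st=s["st"];print("perp of tcp from axis",(st["tool_pos"][:2]-c)@n,"grip at",c+d*((np.array([503.8,-176.6])-c)@d),st["tool_pos"],st["tcp_rot"])
E
```

```text
(np.int64(316), np.int64(152)) [42, 42, 43, 42, 43, 43, 43, 43, 43, 42, 42, 42, 42, 42, 41, 43, 64, 96, 113, 117, 118, 114, 99, 69, 40, 28, 40, 53, 60, 60, 61, 61, 60, 61, 60, 61, 61, 60, 59, 60]
(np.int64(313), np.int64(254)) [33, 34, 35, 34, 33, 34, 33, 35, 33, 35, 33, 34, 32, 33, 30, 36, 72, 108, 123, 124, 124, 123, 115, 82, 44, 31, 38, 51, 61, 63, 63, 64, 64, 64, 64, 65, 64, 64, 61, 56]
(np.int64(316), np.float64(151.5252525252525)) (np.int64(313), np.float64(253.5185873605948)) (array([ 521.24333564, -224.39737292,   44.38006782]), np.float64(0.37961681082913457))
[ 497.94016208 -160.92693091] [-0.3394829   0.94061223] 109.84537259718662
perp of tcp from axis -0.372160071600538 grip at [ 503.62025251 -176.66487392] [ 504.50893944 -178.03092127  142.39202739] [1.79930239e+02 8.99383102e-02 1.09849534e+02]
```

The height check gives 44.4 mm against 44 expected, and alignment is within 0.4 mm. Descend and grip.

apply_moves(travel=[[0, 0, -0.6], [0, 0, -0.8], [0, 0, -0.7], [0, 0, -0.4], [0, 0, -0.12], [0, 0, 0], [0, 0, 0], [0, 0, 0], [0, 0, 0], [0, 0, 0], [0, 0, 0], [0, 0, 0], [0, 0, 0], [0, 0, 0]], angular=[[0, 0, 0], [0, 0, 0], [0, 0, 0], [0, 0, 0], [0, 0, 0], [0, 0, 0], [0, 0, 0], [0, 0, 0], [0, 0, 0], [0, 0, 0], [0, 0, 0], [0, 0, 0], [0, 0, 0], [0, 0, 0]], jaw=[1, 1, 1, 1, 1, 1, 0.5, 0, 0, 0, 0, 0, 0, 0], force=80)

```text
time: 6.3
tool_pos: [503.8, -177.7, 36.7]
tcp_rot: [180.0, 0.0, 109.8]
ft_force: [-1.4, 0.8, 5.8]
finger_gap: 15.5
grip_force: 78.6
```

apply_moves(travel=[[0, 0, 0.15], [0, 0, 0.35], [0, 0, 0.5], [0, 0, 0.6], [0, 0, 0.6], [0, 0, 0.6], [0, 0, 0.4], [0, 0, 0.15], [0, 0, 0], [0, 0, 0]], angular=[[0, 0, 0], [0, 0, 0], [0, 0, 0], [0, 0, 0], [0, 0, 0], [0, 0, 0], [0, 0, 0], [0, 0, 0], [0, 0, 0], [0, 0, 0]], jaw=[0, 0, 0, 0, 0, 0, 0, 0, 0, 0], force=80)

```text
time: 7.55
tool_pos: [503.0, -177.3, 169.0]
tcp_rot: [-179.9, -0.1, 109.8]
ft_force: [-0.8, 0.5, -4.2]
finger_gap: 15.8
grip_force: 78.5
```

```bash
python3 - <<'E'
from h import *
import pickle
a=snap("top");b=snap("side");w=snap("wrist");pickle.dump((a,b,w),open("s4.pkl","wb"))
o=[cv2.resize(b["color"][130:300,290:440],None,fx=2.6,fy=2.6,interpolation=cv2.INTER_CUBIC),cv2.resize(w["color"],(400,250)),cv2.resize(a["color"][140:260,320:460],None,fx=2.8,fy=2.8)]
H=np.zeros((600,800,3),np.uint8);H[:442,:390]=o[0][:,:390];H[:250,400:800]=o[1];H[255:591,400:792]=o[2][:336,:392]
cv2.imwrite("pics/s4.png",cv2.convertScaleAbs(H,alpha=1.6)[...,::-1]);print(r.sense())
E
```

```text
{'time': 7.7, 'joint_pos': array([-2.49313131e+01, -4.98240114e-01,  1.00297405e+02, -6.74999603e-04,
        8.02965710e+01, -4.47353766e+01]), 'qd': array([-0.12618954, -0.25011201, -0.24565168,  0.00054142, -0.00635537,
       -0.01657739]), 'joint_efforts': array([ 2.06058787e-03, -5.05747032e+01, -5.09996688e+01, -1.17995362e-01,
       -1.06953266e-01,  1.98137768e-04]), 'tool_pos': array([ 503.12209737, -177.41901978,  169.19928127]), 'tcp_rot': array([-1.79931524e+02, -6.69097511e-02,  1.09804138e+02]), 'ft_force': array([ 0.06484677, -0.1791528 , -3.62372712]), 'wrist_torque': array([ 0.08459979,  0.03797705, -0.02117507]), 'grip_force': 78.51351499557495, 'finger_gap': 15.151257158123546}
```

View pics/s4.png

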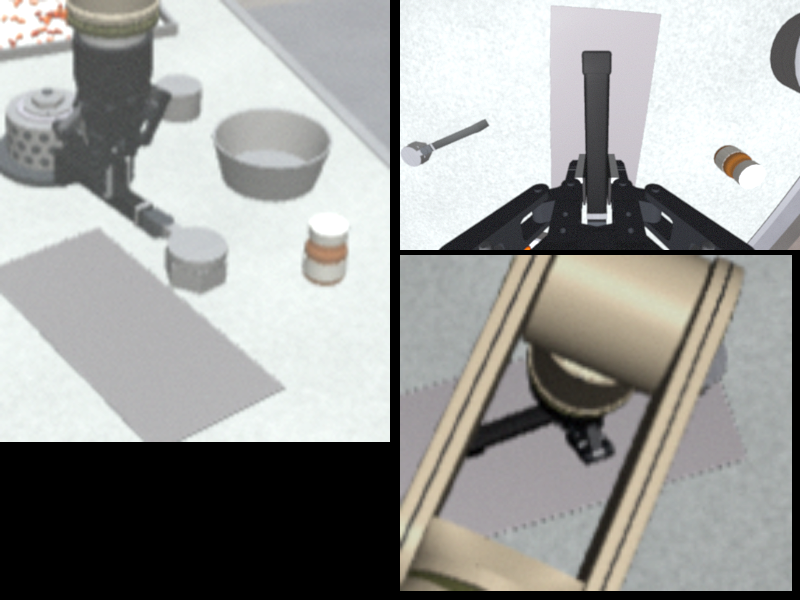

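The wrench is held. In the side view the socket top is at crop (197,240), which is full-frame (366,222). In the wrist view the handle runs straight up from the pads. Now I'll check for tilt.

```bash
python3 - <<'E'
from h import *
import pickle
a,b,w=pickle.load(open("s4.pkl","rb"));st=w["st"]
t=np.array(st["tool_pos"]);yaw=np.radians(st["tcp_rot"][2]);d=np.array([np.cos(yaw),np.sin(yaw),0]);n=np.array([-d[1],d[0],0])
for L in(120,124,128):
  for z in(171,175.5,180): print(L,z,proj(b,[np.r_[(t-L*d)[:2],z]]).round(1))
g=cv2.cvtColor(b["color"],cv2.COLOR_RGB2GRAY);x0,y0=345,205
# socket top blob
c=g[y0:y0+45,x0:x0+45];e=cv2.Canny(cv2.resize(c,None,fx=4,fy=4),40,90);
m=(c>np.percentile(c,60));print(c[17,:].tolist(),c[:,21].tolist())
gw=cv2.cvtColor(w["color"],cv2.COLOR_RGB2GRAY)
for y in range(70,250,20):
    xs=270+np.where(gw[y,270:360]<60)[0];
    if len(xs): print(y,xs.min(),xs.max())
print(gw[60:130,316].tolist())
# expected handle in wrist: corners of foot end top (z: grip z level 41 above lower face)
zt=t[2]-36.7+3+41
for off in(-9,9): print(proj(w,[np.r_[(t+(216-124)*d+off*n)[:2],zt],np.r_[(t+(216-160)*d+off*n)[:2],zt]]).round(1))
E
```

```text
120 171 [[363.1 222.2]]
120 175.5 [[363.2 220.7]]
120 180 [[363.2 219.1]]
124 171 [[364.2 222.9]]
124 175.5 [[364.3 221.4]]
124 180 [[364.3 219.9]]
128 171 [[365.3 223.7]]
128 175.5 [[365.4 222.2]]
128 180 [[365.4 220.6]]
[149, 149, 148, 139, 132, 134, 138, 135, 134, 124, 126, 125, 127, 126, 125, 127, 125, 125, 126, 127, 127, 126, 125, 126, 125, 127, 125, 125, 126, 127, 125, 133, 144, 146, 148, 147, 148, 146, 147, 147, 148, 148, 150, 151, 151] [148, 149, 149, 148, 149, 148, 149, 149, 148, 147, 149, 148, 136, 127, 127, 126, 127, 126, 127, 126, 125, 128, 128, 128, 128, 117, 105, 97, 96, 99, 98, 94, 94, 95, 93, 94, 96, 104, 128, 143, 150, 150, 148, 149, 146]
90 292 337
110 292 337
130 295 334
150 295 333
170 296 333
190 296 333
210 297 332
230 297 332
[130, 130, 132, 131, 132, 132, 131, 132, 131, 132, 132, 131, 134, 132, 132, 131, 132, 132, 134, 127, 109, 77, 43, 37, 40, 45, 50, 49, 49, 51, 53, 47, 50, 52, 51, 50, 50, 51, 53, 54, 50, 54, 53, 50, 54, 51, 51, 50, 51, 52, 52, 51, 53, 52, 53, 51, 48, 47, 49, 50, 51, 52, 48, 51, 50, 50, 51, 48, 50, 51]
[[334.2  70.5]
 [332.7 157.7]]
[[290.   70.6]
 [291.9 157.7]]
```

apply_moves(travel=[[0, 0.3, 0], [-0.04, 0.6, 0], [-0.12, 0.8, 0], [-0.12, 0.8, 0], [-0.12, 0.8, 0], [-0.12, 0.8, 0], [-0.12, 0.8, 0], [-0.12, 0.8, 0], [-0.12, 0.8, 0], [-0.12, 0.8, 0], [-0.12, 0.8, 0], [-0.12, 0.8, 0], [-0.12, 0.8, 0], [-0.12, 0.8, 0], [0, 0.3, 0], [0, 0.11, 0], [0, 0, 0], [0, 0, 0], [0, 0, 0]], angular=[[0, 0, 0], [0, 0, 0], [0, 0, 0.25], [0, 0, 0.25], [0, 0, 0.25], [0, 0, 0.25], [0, 0, 0.25], [0, 0, 0.25], [0, 0, 0.25], [0, 0, 0.25], [0, 0, 0.25], [0, 0, 0.25], [0, 0, 0.25], [0, 0, 0.25], [0, 0, 0], [0, 0, 0], [0, 0, 0], [0, 0, 0], [0, 0, 0]], jaw=[0, 0, 0, 0, 0, 0, 0, 0, 0, 0, 0, 0, 0, 0, 0, 0, 0, 0, 0])

```text
time: 10.07
tool_pos: [444.6, 258.1, 170.2]
tcp_rot: [-180.0, 0.0, 133.7]
ft_force: [-0.5, -0.4, -4.1]
finger_gap: 15.5
grip_force: 78.5
```

```bash
python3 - <<'E'
from h import *
import pickle
a=snap("top");b=snap("side");w=snap("wrist");pickle.dump((a,b,w),open("s5.pkl","wb"))
st=w["st"];print(st["tool_pos"],st["tcp_rot"])
o=[cv2.resize(b["color"][110:210,250:390],None,fx=2.8,fy=2.8,interpolation=cv2.INTER_CUBIC),cv2.resize(w["color"],(400,250)),cv2.resize(a["color"][140:260,180:320],None,fx=2.8,fy=2.8,interpolation=cv2.INTER_CUBIC)]
H=np.zeros((600,800,3),np.uint8);H[:280,:392]=o[0];H[:250,400:800]=o[1];H[255:591,400:792]=o[2]
cv2.imwrite("pics/s5.png",cv2.convertScaleAbs(H,alpha=1.6)[...,::-1])
t=np.array(st["tool_pos"]);yaw=np.radians(st["tcp_rot"][2]);d=np.array([np.cos(yaw),np.sin(yaw),0])
s=t-124*d;s[2]=t[2]-36.7+43;print(s,"proj side/top",proj(b,[s]),proj(a,[s]))
E
```

```text
[444.59088547 258.31975023 170.22817742] [1.79997908e+02 4.49381894e-03 1.33759665e+02]
[530.35361232 168.76108408 176.52817742] proj side/top [[307.41594829 143.50427497]] [[235.73873638 184.48097709]]
```

View pics/s5.png

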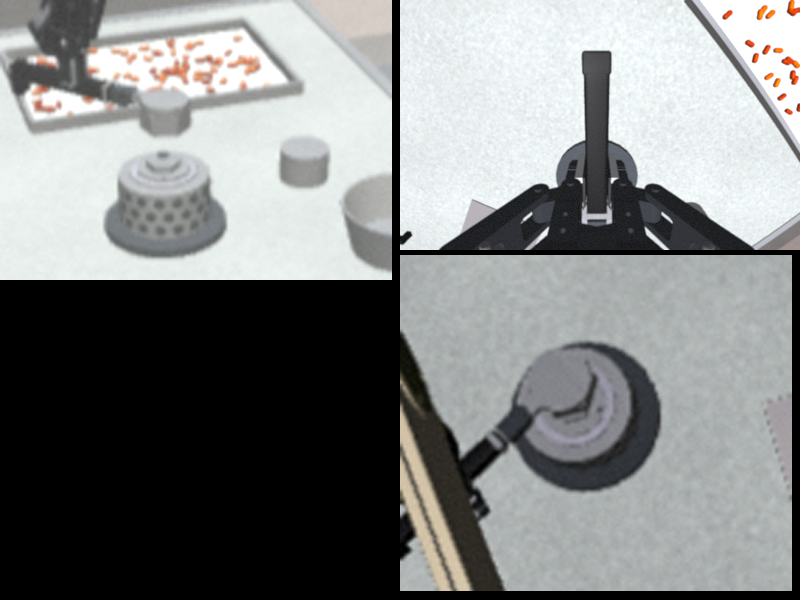

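The side view puts the socket top at (308.6,145) against (307.4,143.5) predicted. The top view gives (235.7,184.3) against (235.7,184.5). The socket is over the nut, so I descend in steps, watching force.

apply_moves(travel=[[0, 0.02, -0.2], [0, 0, -0.3], [0, 0, -0.3], [0, 0, -0.2], [0, 0, -0.1], [0, 0, 0], [0, 0, 0]], angular=[[0, 0, 0.03], [0, 0, 0], [0, 0, 0], [0, 0, 0], [0, 0, 0], [0, 0, 0], [0, 0, 0]], jaw=[0, 0, 0, 0, 0, 0, 0])

```text
time: 11.1
tool_pos: [444.2, 259.8, 126.5]
tcp_rot: [-180.0, -0.0, 134.0]
ft_force: [-5.1, 1.5, -1.3]
finger_gap: 15.5
grip_force: 78.9
```

apply_moves(travel=[[0, 0, -0.05], [0, 0, -0.05], [0, 0, -0.05], [0, 0, 0]], angular=[[0, 0, 0], [0, 0, 0], [0, 0, 0], [0, 0, 0]], jaw=[0, 0, 0, 0])

```text
time: 11.6
tool_pos: [443.8, 261.1, 121.5]
tcp_rot: [179.9, -0.1, 134.1]
ft_force: [-12.0, 7.3, 7.5]
finger_gap: 15.1
grip_force: 80.0
```

The nut is pushing the tool outward along the handle, so I shift 2.5 mm that way.

apply_moves(travel=[[-0.025, 0.025, 0], [-0.02, 0.02, 0], [0, 0, 0], [0, 0, 0]], angular=[[0, 0, 0], [0, 0, 0], [0, 0, 0], [0, 0, 0]], jaw=[0, 0, 0, 0])

```text
time: 12.1
tool_pos: [443.1, 261.8, 120.8]
tcp_rot: [179.9, 0.0, 134.1]
ft_force: [-3.7, 5.2, 2.9]
finger_gap: 15.3
grip_force: 79.3
```

apply_moves(travel=[[0, 0, -0.04], [0, 0, -0.04], [0, 0, 0], [0, 0, 0]], angular=[[0, 0, 0], [0, 0, 0], [0, 0, 0], [0, 0, 0]], jaw=[0, 0, 0, 0])

```text
time: 12.6
tool_pos: [442.9, 262.4, 118.1]
tcp_rot: [179.9, -0.0, 134.1]
ft_force: [-8.0, 6.2, 7.0]
finger_gap: 15.5
grip_force: 79.9
```

apply_moves(travel=[[-0.02, 0.02, -0.03], [-0.02, 0.02, -0.03], [0, 0, -0.02], [0, 0, 0], [0, 0, 0]], angular=[[0, 0, 0], [0, 0, 0], [0, 0, 0], [0, 0, 0], [0, 0, 0]], jaw=[0, 0, 0, 0, 0])

```text
time: 13.22
tool_pos: [441.9, 263.5, 114.7]
tcp_rot: [179.9, 0.0, 134.1]
ft_force: [-1.9, 6.0, 4.6]
finger_gap: 15.2
grip_force: 79.7
```

```bash
python3 - <<'E'
from h import *
import pickle
a=snap("top");b=snap("side");w=snap("wrist");pickle.dump((a,b,w),open("s6.pkl","wb"))
st=w["st"];print(st["tool_pos"],st["tcp_rot"],st["ft_force"],st["wrist_torque"])
o=[cv2.resize(b["color"][125:205,270:350],None,fx=4.9,fy=4.9,interpolation=cv2.INTER_CUBIC),cv2.resize(a["color"][150:230,190:270],None,fx=4.9,fy=4.9,interpolation=cv2.INTER_CUBIC)]
cv2.imwrite("pics/s6.png",cv2.convertScaleAbs(np.hstack(o),alpha=1.6)[...,::-1])
for z in (124,130): print(proj(a,[[530.1,169.8,z]]),proj(b,[[530.1,169.8,z]]))
E
```

```text
[441.89777361 263.55229859 114.71139493] [1.79868037e+02 2.76779229e-02 1.34063285e+02] [-2.5176713   4.47835017  5.39774161] [0.29218996 0.02217662 0.1324724 ]
[[239.05556182 188.6777519 ]] [[307.77963589 157.85516333]]
[[238.64354706 188.22724616]] [[307.7206694  156.22933744]]
```

View pics/s6.png

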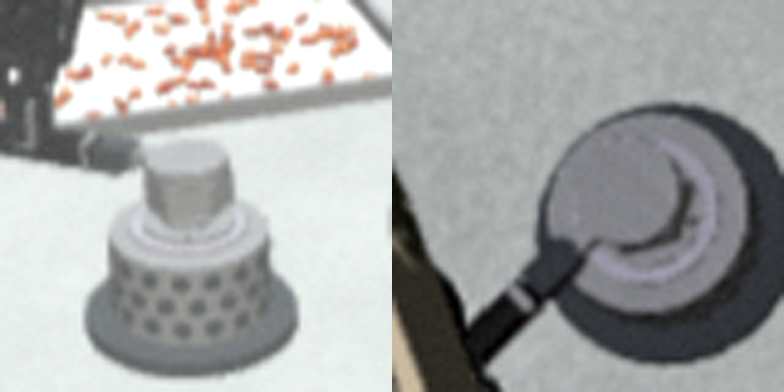

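The right and lower outline of the socket disc puts its centre at about (239,188.4), matching the nut's predicted (239,188.7). So it is centred laterally, and height and tilt are still unclear. I'll compare the handle's pitch in the hand before and after.

```bash
python3 - <<'E'
from h import *
import pickle
for f in("s4","s5","s6"):
    a,b,w=pickle.load(open(f+".pkl","rb"));g=cv2.cvtColor(w["color"],cv2.COLOR_RGB2GRAY)
    col=g[60:120,310:320].mean(1).astype(int);y=60+np.where(col<85)[0][0]
    ws=[]
    for yy in(100,150,220):
        xs=270+np.where(g[yy,270:360]<80)[0];ws.append((xs.min(),xs.max()))
    print(f,y,ws)
w=pickle.load(open("s6.pkl","rb"))[2];t=np.array(w["st"]["tool_pos"]);d=np.array([np.cos(np.radians(134)),np.sin(np.radians(134)),0])
for p in(-4,-2,0,2,4):
    e=t+86*d;e[2]=t[2]+7.3+86*np.tan(np.radians(p));print(p,proj(w,[e]).round(1))
a,b,w=pickle.load(open("s6.pkl","rb"))
g=cv2.cvtColor(b["color"],cv2.COLOR_RGB2GRAY);print(g[145:195,308].tolist());print(g[160,290:325].tolist())
for z in(84,88,89,124,128): print(z,"front rim",proj(b,[[530.1,169.8-28,z]]).round(1),"back rim",proj(b,[[530.1,169.8+28,z]]).round(1))
E
```

```text
s4 81 [(np.int64(291), np.int64(337)), (np.int64(295), np.int64(334)), (np.int64(296), np.int64(333))]
s5 82 [(np.int64(292), np.int64(337)), (np.int64(295), np.int64(334)), (np.int64(297), np.int64(332))]
s6 83 [(np.int64(294), np.int64(337)), (np.int64(297), np.int64(334)), (np.int64(297), np.int64(332))]
-4 [[313.3  85.6]]
-2 [[313.3  85.3]]
0 [[313.3  85.1]]
2 [[313.3  84.9]]
4 [[313.3  84.6]]
[117, 107, 99, 93, 91, 97, 130, 145, 135, 125, 123, 124, 125, 124, 123, 110, 98, 95, 92, 95, 96, 97, 97, 97, 101, 101, 105, 114, 105, 104, 124, 118, 118, 125, 117, 102, 90, 82, 74, 86, 95, 91, 83, 83, 89, 91, 79, 71, 74, 87]
[123, 112, 97, 85, 97, 123, 133, 135, 141, 111, 86, 93, 103, 105, 108, 110, 111, 109, 110, 110, 112, 107, 101, 96, 90, 86, 83, 117, 144, 146, 146, 147, 146, 147, 147]
84 front rim [[310.4 172.4]] back rim [[306.  164.8]]
88 front rim [[310.4 171.3]] back rim [[305.9 163.7]]
89 front rim [[310.4 171. ]] back rim [[305.9 163.5]]
124 front rim [[310.1 161.6]] back rim [[305.5 154.2]]
128 front rim [[310.  160.5]] back rim [[305.5 153.1]]
```

The handle is pitched about 4° end-down, so the socket is riding on the hexagon's top edge, slightly short of centre along the handle. I'll level it by pitching the tool about the handle's cross axis while raising the TCP, and shift outward a little.

apply_moves(travel=[[-0.01, 0.015, 0.05], [-0.01, 0.015, 0.05], [0, 0, 0], [0, 0, 0]], angular=[[0.12, 0.12, 0], [0.12, 0.12, 0], [0, 0, 0], [0, 0, 0]], jaw=[0, 0, 0, 0])

```text
time: 13.88
tool_pos: [440.4, 263.7, 117.5]
tcp_rot: [-179.9, -2.7, 134.0]
ft_force: [1.5, -1.6, -0.1]
finger_gap: 15.6
grip_force: 79.0
```

apply_moves(travel=[[0, 0, 0], [0, 0, 0], [0, 0, 0]], angular=[[0.1, 0.1, 0], [0.05, 0.05, 0], [0, 0, 0]], jaw=[0, 0, 0])

```text
time: 14.25
tool_pos: [439.9, 263.8, 117.5]
tcp_rot: [-179.9, -4.5, 134.0]
ft_force: [-0.5, -2.7, 2.7]
finger_gap: 15.4
grip_force: 79.1
```

```bash
cat > chk.py <<'E'
from h import *
import pickle,sys
b=snap("side");a=snap("top");w=snap("wrist");st=w["st"];pickle.dump((a,b,w),open(sys.argv[1]+".pkl","wb"))
print(st["time"],st["tool_pos"].round(1),st["tcp_rot"].round(2),st["ft_force"].round(1),st["wrist_torque"].round(2))
g=cv2.cvtColor(b["color"],cv2.COLOR_RGB2GRAY);print(g[149:178,308].tolist())
g=cv2.cvtColor(w["color"],cv2.COLOR_RGB2GRAY)
for y in(100,150,220):
    xs=270+np.where(g[y,270:360]<80)[0];print(y,xs.min(),xs.max())
E
python3 chk.py s7
```

```text
14.35 [439.9 263.8 117.5] [-179.87   -4.42  134.02] [-0.6 -2.6  1.3] [-0.94 -0.34 -0.33]
[92, 97, 130, 147, 147, 140, 130, 124, 124, 124, 125, 124, 124, 112, 99, 94, 94, 93, 95, 95, 94, 95, 104, 112, 106, 105, 122, 117, 118]
100 293 336
150 296 333
220 297 332
```

The socket dropped about 6.7 mm to home height (TCP z 117.5 against 117.7 expected) and forces are low. Now the arc about the nut's axis: radius 130.3 mm, −2° per row.

```bash
python3 -c "
import numpy as np
c=lambda t:130.3*np.array([np.cos(np.radians(t)),np.sin(np.radians(t))])
for t in np.arange(133.8,55,-2): print(round(t-2,1),((c(t-2)-c(t))/40).round(3).tolist())
"
```

```text
131.8 [0.083, 0.077]
129.8 [0.086, 0.074]
127.8 [0.089, 0.071]
125.8 [0.091, 0.068]
123.8 [0.093, 0.065]
121.8 [0.096, 0.062]
119.8 [0.098, 0.058]
117.8 [0.1, 0.055]
115.8 [0.101, 0.051]
113.8 [0.103, 0.048]
111.8 [0.105, 0.044]
109.8 [0.106, 0.04]
107.8 [0.108, 0.037]
105.8 [0.109, 0.033]
103.8 [0.11, 0.029]
101.8 [0.111, 0.025]
99.8 [0.112, 0.021]
97.8 [0.112, 0.017]
95.8 [0.113, 0.013]
93.8 [0.113, 0.01]
91.8 [0.114, 0.006]
89.8 [0.114, 0.002]
87.8 [0.114, -0.002]
85.8 [0.114, -0.006]
83.8 [0.113, -0.01]
81.8 [0.113, -0.014]
79.8 [0.112, -0.018]
77.8 [0.112, -0.022]
75.8 [0.111, -0.026]
73.8 [0.11, -0.03]
71.8 [0.109, -0.034]
69.8 [0.107, -0.037]
67.8 [0.106, -0.041]
65.8 [0.105, -0.045]
63.8 [0.103, -0.048]
61.8 [0.101, -0.052]
59.8 [0.099, -0.055]
57.8 [0.097, -0.059]
55.8 [0.095, -0.062]
53.8 [0.093, -0.066]
```

apply_moves(travel=[[0.083, 0.077, 0], [0.086, 0.074, 0], [0.089, 0.071, 0], [0.091, 0.068, 0], [0, 0, 0], [0, 0, 0]], angular=[[0, 0, -0.25], [0, 0, -0.25], [0, 0, -0.25], [0, 0, -0.25], [0, 0, 0], [0, 0, 0]], jaw=[0, 0, 0, 0, 0, 0])

```text
time: 15.15
tool_pos: [454.2, 275.7, 117.7]
tcp_rot: [-179.9, -4.4, 126.1]
ft_force: [-1.2, -3.4, 0.9]
finger_gap: 15.4
grip_force: 79.1
```

```bash
python3 chk.py s8
```

```text
15.25 [454.2 275.7 117.8] [-179.93   -4.41  126.05] [-0.6 -4.1  1. ] [-1.16 -0.18 -0.37]
[92, 98, 131, 147, 148, 142, 131, 125, 123, 126, 123, 124, 124, 112, 99, 94, 92, 92, 95, 95, 95, 95, 100, 116, 117, 111, 124, 118, 120]
100 294 337
150 297 333
220 297 332
```

apply_moves(travel=[[0.093, 0.065, 0], [0.096, 0.062, 0], [0.098, 0.058, 0], [0.1, 0.055, 0], [0.101, 0.051, 0], [0.103, 0.048, 0], [0.105, 0.044, 0], [0.106, 0.04, 0], [0, 0, 0]], angular=[[0, 0, -0.25], [0, 0, -0.25], [0, 0, -0.25], [0, 0, -0.25], [0, 0, -0.25], [0, 0, -0.25], [0, 0, -0.25], [0, 0, -0.25], [0, 0, 0]], jaw=[0, 0, 0, 0, 0, 0, 0, 0, 0])

```text
time: 16.42
tool_pos: [486.3, 292.4, 117.5]
tcp_rot: [-179.9, -4.4, 109.9]
ft_force: [-1.9, -5.4, 0.8]
finger_gap: 15.1
grip_force: 79.1
```

apply_moves(travel=[[0.108, 0.037, 0], [0.109, 0.033, 0], [0, 0, 0]], angular=[[0, 0, -0.25], [0, 0, -0.25], [0, 0, 0]], jaw=[0, 0, 0])

```text
time: 16.8
tool_pos: [494.9, 295.1, 117.4]
tcp_rot: [-179.9, -4.4, 105.9]
ft_force: [-1.2, -5.8, 0.4]
finger_gap: 14.9
grip_force: 79.1
```

apply_moves(travel=[[0.11, 0.029, 0], [0.111, 0.025, 0], [0, 0, 0]], angular=[[0, 0, -0.25], [0, 0, -0.25], [0, 0, 0]], jaw=[0, 0, 0])

```text
time: 17.18
tool_pos: [503.6, 297.2, 117.3]
tcp_rot: [-179.8, -4.4, 101.9]
ft_force: [-1.9, -6.4, 1.6]
finger_gap: 15.5
grip_force: 79.1
```

apply_moves(travel=[[0.112, 0.001, 0], [0.112, -0.003, 0], [0, 0, 0]], angular=[[0, 0, -0.25], [0, 0, -0.25], [0, 0, 0]], jaw=[0, 0, 0])

```text
time: 17.55
tool_pos: [512.7, 298.1, 117.8]
tcp_rot: [-179.9, -4.5, 98.0]
ft_force: [-3.4, -0.1, 1.6]
finger_gap: 15.5
grip_force: 79.2
```

apply_moves(travel=[[0.113, 0.013, 0], [0.113, 0.01, 0], [0, 0, 0]], angular=[[0, 0, -0.25], [0, 0, -0.25], [0, 0, 0]], jaw=[0, 0, 0])

```text
time: 17.92
tool_pos: [521.8, 298.3, 117.5]
tcp_rot: [-179.9, -4.4, 94.0]
ft_force: [-3.8, -1.6, 0.5]
finger_gap: 15.3
grip_force: 79.2
```

apply_moves(travel=[[0.114, 0.006, 0], [0.114, 0.002, 0], [0, 0, 0]], angular=[[0, 0, -0.25], [0, 0, -0.25], [0, 0, 0]], jaw=[0, 0, 0])

```text
time: 18.3
tool_pos: [530.4, 298.5, 117.3]
tcp_rot: [-179.8, -4.4, 90.0]
ft_force: [-6.1, -2.6, 1.5]
finger_gap: 15.5
grip_force: 79.3
```

apply_moves(travel=[[0.114, -0.002, 0], [0.114, -0.006, 0], [0, 0, 0]], angular=[[0, 0, -0.25], [0, 0, -0.25], [0, 0, 0]], jaw=[0, 0, 0])

```text
time: 18.68
tool_pos: [539.3, 298.6, 117.2]
tcp_rot: [-179.8, -4.4, 86.0]
ft_force: [-7.2, -0.9, 0.7]
finger_gap: 15.2
grip_force: 78.8
```

```bash
python3 chk.py s9; python3 - <<'E'
from h import *
import pickle
a,b,w=pickle.load(open("s9.pkl","rb"))
print(proj(a,[[530.1,169.8,124],[539,298,124],[535,242,124]]).round(1).tolist())
o=[cv2.resize(a["color"][150:230,180:260],None,fx=5,fy=5,interpolation=cv2.INTER_CUBIC),cv2.resize(b["color"][125:205,270:350],None,fx=5,fy=5,interpolation=cv2.INTER_CUBIC)]
cv2.imwrite("pics/s9.png",cv2.convertScaleAbs(np.hstack(o),alpha=1.8)[...,::-1])
E
```

```text
18.775 [539.2 298.6 117.2] [-179.8    -4.39   86.02] [-6.5 -1.   0.9] [-0.63  1.23  0.25]
[91, 94, 124, 128, 123, 128, 126, 123, 124, 124, 124, 125, 123, 113, 99, 94, 91, 91, 95, 94, 92, 94, 100, 117, 119, 113, 123, 117, 117]
100 296 338
150 298 335
220 298 332
[[239.1, 188.7], [190.0, 186.1], [211.3, 187.2]]
```

View pics/s9.png

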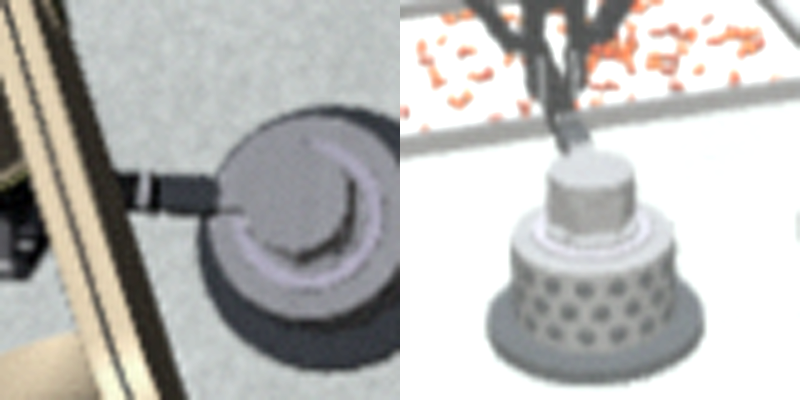

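The last picture shows the socket still home on the flange, the knuckle block near (218,189) and the band near (209,188.4). From here I measure the knuckle's offset from the nut–TCP line numerically: zero when straight, about 30 mm × bend otherwise.

```bash
cat > knk.py <<'E'
from h import *
import pickle,sys
def off(f):
    a,b,w=pickle.load(open(f+".pkl","rb"));t=np.array(w["st"]["tool_pos"][:2]);n0=np.array([530.1,169.8])
    u=(t-n0)/np.linalg.norm(t-n0);v=np.array([u[1],-u[0]])  # v: clockwise side
    g=cv2.cvtColor(a["color"],cv2.COLOR_RGB2GRAY).astype(np.float32);out=[]
    for s in range(40,96,4):
        q=np.arange(-20,20.5,.5);X=np.array([np.r_[n0+s*u+k*v,124] for k in q]);p=proj(a,X).astype(np.float32)
        I=cv2.remap(g,p[:,0].reshape(1,-1),p[:,1].reshape(1,-1),cv2.INTER_LINEAR)[0]
        wt=np.clip(80-I,0,None)*(abs(q)<17);out.append((s,round(float((wt*q).sum()/max(wt.sum(),1)),1),int(wt.sum())))
    print(f,np.degrees(np.arctan2(u[1],u[0])).round(1),out)
for f in sys.argv[1:]: off(f)
E
python3 knk.py s5 s6 s7 s8 s9
```

```text
s5 134.0 [(40, 9.2, 1406), (44, 8.2, 1659), (48, 7.9, 1701), (52, 7.5, 1790), (56, 1.5, 2957), (60, 0.1, 3327), (64, 0.1, 3257), (68, 1.4, 1534), (72, 9.3, 1274), (76, 4.6, 602), (80, 6.5, 791), (84, 9.1, 1898), (88, 9.1, 2008), (92, 9.0, 2037)]
s6 133.3 [(40, -2.6, 474), (44, -0.6, 1741), (48, 1.4, 2574), (52, 1.9, 2822), (56, -1.7, 2926), (60, -3.7, 2757), (64, -3.9, 2695), (68, -3.4, 2549), (72, -1.7, 2041), (76, -2.3, 2053), (80, -8.3, 475), (84, -3.3, 1335), (88, -1.8, 2630), (92, -2.0, 2728)]
s7 133.8 [(40, -4.5, 337), (44, -1.5, 1588), (48, 0.6, 2529), (52, 1.3, 2931), (56, -1.5, 3009), (60, -3.9, 2767), (64, -4.5, 2648), (68, -4.1, 2563), (72, -1.8, 1604), (76, -2.2, 1804), (80, -6.6, 667), (84, -3.5, 1175), (88, -0.9, 2815), (92, 1.8, 3479)]
s8 125.6 [(40, -4.4, 389), (44, -1.4, 1627), (48, 0.7, 2693), (52, -0.8, 2832), (56, -3.8, 2707), (60, -4.8, 2535), (64, -4.4, 2556), (68, -2.8, 2175), (72, -2.7, 1882), (76, -3.0, 2106), (80, -7.1, 637), (84, -4.1, 1163), (88, -2.1, 2576), (92, -1.0, 2942)]
s9 86.0 [(40, -5.2, 722), (44, -4.7, 1969), (48, -5.2, 2311), (52, -3.3, 1939), (56, -3.5, 1949), (60, -3.6, 1931), (64, -3.4, 1896), (68, -2.6, 1751), (72, -3.6, 2351), (76, -3.2, 2037), (80, -10.5, 211), (84, -2.8, 1759), (88, -4.2, 2899), (92, -4.7, 2820)]
```

apply_moves(travel=[[0.113, -0.01, 0], [0.113, -0.014, 0], [0, 0, 0]], angular=[[0, 0, -0.25], [0, 0, -0.25], [0, 0, 0]], jaw=[0, 0, 0])

```text
time: 19.2
tool_pos: [546.8, 297.8, 116.5]
tcp_rot: [-179.6, -4.4, 82.0]
ft_force: [-13.2, -0.3, 2.4]
finger_gap: 15.2
grip_force: 79.1
```

```bash
python3 chk.py s10;python3 knk.py s9 s10
```

```text
19.3 [546.8 297.8 116.5] [-179.63   -4.35   82.  ] [-11.9  -0.6   1.3] [-0.48  2.27 -0.04]
[91, 91, 104, 107, 124, 132, 125, 124, 124, 124, 125, 126, 124, 113, 98, 93, 92, 92, 94, 92, 94, 93, 98, 109, 115, 111, 121, 117, 119]
100 298 340
150 299 336
220 298 333
s9 86.0 [(40, -5.2, 722), (44, -4.7, 1969), (48, -5.2, 2311), (52, -3.3, 1939), (56, -3.5, 1949), (60, -3.6, 1931), (64, -3.4, 1896), (68, -2.6, 1751), (72, -3.6, 2351), (76, -3.2, 2037), (80, -10.5, 211), (84, -2.8, 1759), (88, -4.2, 2899), (92, -4.7, 2820)]
s10 82.6 [(40, -7.2, 906), (44, -6.4, 1974), (48, -5.9, 2098), (52, -5.1, 1903), (56, -5.0, 1828), (60, -5.2, 1860), (64, -5.0, 1916), (68, -4.0, 1745), (72, -4.8, 2236), (76, -5.0, 1910), (80, -12.0, 272), (84, -5.5, 1912), (88, -5.1, 2886), (92, -5.1, 2659)]
```

Force has jumped to 12–13 N, so the nut is tight. From here I rotate about the knuckle pin in 4° (0.07 rad) steps.

apply_moves(travel=[[0.07, -0.012, 0], [0.07, -0.015, 0], [0, 0, 0]], angular=[[0, 0, -0.25], [0, 0, -0.25], [0, 0, 0]], jaw=[0, 0, 0])

```text
time: 19.73
tool_pos: [552.3, 296.6, 116.5]
tcp_rot: [-179.6, -4.3, 78.0]
ft_force: [-12.4, -0.6, 2.4]
finger_gap: 15.4
grip_force: 79.1
```

```bash
python3 chk.py s11;python3 knk.py s11
```

```text
19.825 [552.2 296.7 116.5] [-179.62   -4.32   78.01] [-12.9  -0.4   2.2] [-0.52  2.25 -0.03]
[91, 90, 105, 109, 125, 131, 127, 124, 126, 124, 125, 126, 124, 112, 97, 92, 91, 91, 93, 95, 94, 93, 101, 109, 114, 112, 123, 118, 118]
100 298 340
150 299 336
220 298 333
s11 80.1 [(40, -8.2, 894), (44, -7.5, 1825), (48, -6.9, 1887), (52, -6.6, 1844), (56, -7.0, 1800), (60, -6.6, 1818), (64, -6.3, 1749), (68, -5.8, 1723), (72, -6.1, 2166), (76, -6.5, 1749), (80, -13.2, 201), (84, -6.3, 2014), (88, -5.6, 2704), (92, -5.8, 2443)]
```

Force is level at 12.5 N, so the knuckle has tripped; bend is about 0.12 rad and each step matches the expected 0.07. One more 5° step makes it clear (about 0.2), then I stop.

apply_moves(travel=[[0.086, -0.022, 0], [0.085, -0.025, 0], [0, 0, 0]], angular=[[0, 0, -0.31], [0, 0, -0.31], [0, 0, 0]], jaw=[0, 0, 0])

```text
time: 20.25
tool_pos: [559.1, 294.7, 116.4]
tcp_rot: [-179.6, -4.3, 73.0]
ft_force: [-13.2, -2.0, 1.5]
finger_gap: 15.5
grip_force: 79.1
```

```bash
python3 chk.py s12;python3 knk.py s12
```

```text
20.35 [559.  294.8 116.4] [-179.62   -4.29   73.05] [-12.5  -0.7   2.6] [-0.54  2.28  0.01]
[72, 76, 87, 91, 105, 117, 122, 124, 123, 125, 124, 124, 125, 114, 97, 92, 92, 92, 92, 94, 94, 95, 102, 115, 119, 112, 122, 117, 119]
100 297 340
150 299 336
220 298 333
s12 77.0 [(40, -9.0, 886), (44, -8.5, 1620), (48, -8.2, 1646), (52, -8.3, 1638), (56, -8.2, 1598), (60, -8.0, 1655), (64, -7.8, 1658), (68, -7.4, 1718), (72, -7.3, 2338), (76, -7.8, 1507), (80, -13.4, 205), (84, -6.4, 2008), (88, -6.2, 2473), (92, -6.3, 2329)]
```

Tripped at about 0.2 rad and stopped. Now I back off along the same path to unload.

apply_moves(travel=[[-0.085, 0.025, 0], [-0.086, 0.022, 0], [-0.07, 0.015, 0], [-0.07, 0.012, 0], [-0.113, 0.014, 0], [-0.113, 0.01, 0], [0, 0, 0]], angular=[[0, 0, 0.31], [0, 0, 0.31], [0, 0, 0.25], [0, 0, 0.25], [0, 0, 0.25], [0, 0, 0.25], [0, 0, 0]], jaw=[0, 0, 0, 0, 0, 0, 0])

```text
time: 21.28
tool_pos: [539.3, 298.5, 117.3]
tcp_rot: [-179.9, -4.4, 86.1]
ft_force: [-5.3, -2.3, 0.1]
finger_gap: 15.6
grip_force: 78.7
```

```bash
python3 chk.py s13;python3 knk.py s13
```

```text
21.375 [539.4 298.5 117.3] [-179.85   -4.39   86.04] [-5.5 -1.7 -0.3] [-0.62  1.    0.34]
[90, 95, 115, 124, 125, 127, 128, 126, 125, 124, 125, 124, 124, 112, 99, 94, 89, 92, 94, 93, 93, 93, 98, 115, 119, 113, 124, 118, 118]
100 295 338
150 297 334
220 298 332
s13 85.9 [(40, -4.1, 771), (44, -3.8, 2036), (48, -4.8, 2414), (52, -2.8, 2033), (56, -3.0, 1903), (60, -3.0, 1901), (64, -2.8, 1873), (68, -2.6, 1839), (72, -3.3, 2385), (76, -3.0, 1990), (80, -10.3, 227), (84, -3.0, 1794), (88, -3.7, 2935), (92, -4.3, 2891)]
```

apply_moves(travel=[[-0.06, 0, 0], [-0.04, 0, 0], [0, 0, 0.05], [0, 0, 0.08], [0, 0, 0.1], [0, 0, 0.1], [0, 0, 0.15], [0, 0, 0.2], [0, 0, 0.3], [0, 0, 0.3], [0, 0, 0]], angular=[[0, 0, 0.12], [0, 0, 0.1], [0, 0, 0], [0, 0, 0], [0, 0, 0], [0, 0, 0], [0, 0, 0], [0, 0, 0], [0, 0, 0], [0, 0, 0], [0, 0, 0]], jaw=[0, 0, 0, 0, 0, 0, 0, 0, 0, 0, 0])

```text
time: 22.8
tool_pos: [536.9, 298.8, 170.0]
tcp_rot: [180.0, -4.5, 87.8]
ft_force: [-0.2, 0.5, -3.4]
finger_gap: 14.5
grip_force: 78.4
```

```bash
python3 chk.py s14; python3 - <<'E'
from h import *
import pickle
a,b,w=pickle.load(open("s14.pkl","rb"));t=w["st"]["tool_pos"]
print(proj(b,[[535,170,t[2]+7]]))
g=cv2.cvtColor(b["color"],cv2.COLOR_RGB2GRAY);print(g[130:185,308].tolist())
E
```

```text
22.9 [536.4 299.1 169.6] [-179.99   -4.5    87.8 ] [-0.4 -0.7 -3.1] [ 0.06  0.01 -0.01]
[124, 125, 123, 124, 125, 123, 124, 124, 125, 125, 114, 94, 82, 83, 82, 81, 83, 83, 91, 109, 111, 101, 95, 112, 117, 113, 122, 117, 119]
100 294 334
150 293 333
220 296 332
[[308.69554687 143.13538409]]
[157, 167, 169, 165, 140, 99, 101, 105, 107, 125, 148, 130, 101, 123, 116, 98, 99, 113, 123, 124, 125, 123, 124, 125, 123, 124, 124, 125, 125, 114, 94, 82, 83, 82, 81, 83, 83, 91, 109, 111, 101, 95, 112, 117, 113, 122, 117, 119, 123, 117, 101, 89, 81, 76, 86]
```

The socket end has drooped, pitching the wrench about 13° in the grip. I'll lift clear and level it by tilting the tool.

apply_moves(travel=[[0, 0, 0.3], [0, 0, 0.5], [0, 0, 0.4], [0, 0, 0.2], [0, 0, 0], [0, 0, 0], [0, 0, 0], [0, 0, 0], [0, 0, 0], [0, 0, 0]], angular=[[0, 0, 0], [0, 0, 0], [0, 0, 0], [-0.25, 0, 0], [-0.3, 0, 0], [-0.3, 0, 0], [-0.3, 0, 0], [-0.25, 0, 0], [0, 0, 0], [0, 0, 0]], jaw=[0, 0, 0, 0, 0, 0, 0, 0, 0, 0])

```text
time: 24.2
tool_pos: [536.0, 298.5, 224.9]
tcp_rot: [179.7, 6.8, 87.8]
ft_force: [-0.1, -0.2, -4.1]
finger_gap: 14.8
grip_force: 78.4
```

```bash
python3 chk.py s15; python3 - <<'E'
from h import *
import pickle
a,b,w=pickle.load(open("s15.pkl","rb"));t=w["st"]["tool_pos"]
for z in(t[2]-10,t[2]+7): print(z,proj(b,[[532,198,z],[532,170,z],[532,142,z],[532,142,z-40]]).round(1).tolist())
g=cv2.cvtColor(b["color"],cv2.COLOR_RGB2GRAY);print([(100+i,int(v)) for i,v in enumerate(g[100:175,309])])
gw=cv2.cvtColor(w["color"],cv2.COLOR_RGB2GRAY)
for f in("s4","s15"):
    q=cv2.cvtColor(pickle.load(open(f+".pkl","rb"))[2]["color"],cv2.COLOR_RGB2GRAY);print(f,q[40:110:2,314].tolist())
    for y in range(80,125,6):
        xs=270+np.where(q[y,270:360]<80)[0];print(y,xs.min() if len(xs) else 0,xs.max() if len(xs) else 0,end=' | ')
E
```

```text
24.3 [536.1 298.2 225. ] [179.64   6.76  87.77] [-0.6 -0.3 -4.3] [ 0.31  0.03 -0.  ]
[93, 97, 130, 146, 149, 148, 148, 147, 148, 147, 145, 147, 145, 144, 129, 101, 83, 100, 117, 121, 113, 99, 94, 113, 118, 113, 123, 119, 117]
100 294 334
150 293 333
220 270 359
215.03494205544345 [[305.1, 129.0], [307.4, 132.3], [309.8, 135.8], [310.2, 147.3]]
232.03494205544345 [[304.9, 124.1], [307.2, 127.4], [309.6, 130.8], [310.0, 142.4]]
[(100, 50), (101, 52), (102, 67), (103, 83), (104, 87), (105, 89), (106, 88), (107, 87), (108, 86), (109, 89), (110, 88), (111, 91), (112, 93), (113, 107), (114, 117), (115, 128), (116, 141), (117, 144), (118, 145), (119, 136), (120, 112), (121, 92), (122, 94), (123, 107), (124, 122), (125, 131), (126, 148), (127, 147), (128, 131), (129, 125), (130, 123), (131, 122), (132, 125), (133, 124), (134, 123), (135, 111), (136, 96), (137, 89), (138, 88), (139, 88), (140, 88), (141, 89), (142, 89), (143, 88), (144, 92), (145, 104), (146, 105), (147, 96), (148, 92), (149, 92), (150, 105), (151, 135), (152, 147), (153, 149), (154, 148), (155, 147), (156, 147), (157, 149), (158, 147), (159, 146), (160, 147), (161, 147), (162, 145), (163, 131), (164, 105), (165, 85), (166, 108), (167, 122), (168, 122), (169, 111), (170, 97), (171, 102), (172, 117), (173, 117), (174, 110)]
s4 [132, 133, 135, 131, 134, 131, 134, 132, 131, 134, 131, 134, 131, 132, 132, 132, 132, 132, 131, 132, 107, 43, 43, 49, 50, 48, 50, 51, 52, 53, 54, 54, 55, 53, 53]
80 0 0 | 86 291 337 | 92 291 337 | 98 291 337 | 104 292 337 | 110 292 337 | 116 292 337 | 122 295 334 | s15 [156, 159, 157, 158, 156, 159, 159, 161, 159, 156, 159, 157, 156, 154, 155, 159, 159, 159, 157, 155, 158, 158, 156, 156, 157, 161, 101, 20, 22, 28, 28, 28, 30, 30, 42]
80 0 0 | 86 0 0 | 92 0 0 | 98 295 334 | 104 292 335 | 110 289 337 | 116 289 337 | 122 289 337 |
```

The side ellipse height (7.5 rows) shows it is roughly level. Now I carry it back to the mat.

apply_moves(travel=[[0, -0.3, 0], [0, -0.6, 0], [-0.064, -0.8, 0], [-0.064, -0.8, 0], [-0.064, -0.8, 0], [-0.064, -0.8, 0], [-0.064, -0.8, 0], [-0.064, -0.8, 0], [-0.064, -0.8, 0], [-0.064, -0.8, 0], [-0.064, -0.8, 0], [-0.064, -0.8, 0], [-0.064, -0.8, 0], [-0.064, -0.8, 0], [-0.064, -0.8, 0], [0, -0.4, 0], [0, -0.13, 0], [0, 0, 0], [0, 0, 0]], angular=[[0, 0, 0], [0, 0, 0], [0, 0, 0.21], [0, 0, 0.21], [0, 0, 0.21], [0, 0, 0.21], [0, 0, 0.21], [0, 0, 0.21], [0, 0, 0.21], [0, 0, 0.21], [0, 0, 0.21], [0, 0, 0.21], [0, 0, 0.21], [0, 0, 0.21], [0, 0, 0.21], [0, 0, 0], [0, 0, 0], [0, 0, 0], [0, 0, 0]], jaw=[0, 0, 0, 0, 0, 0, 0, 0, 0, 0, 0, 0, 0, 0, 0, 0, 0, 0, 0])

```text
time: 26.72
tool_pos: [502.8, -173.9, 224.9]
tcp_rot: [179.6, 6.8, 109.7]
ft_force: [-0.8, 0.1, -3.6]
finger_gap: 15.3
grip_force: 78.5
```

apply_moves(travel=[[0, 0, -0.4], [0, 0, -0.7], [0, 0, -0.7], [0, 0, -0.7], [0, 0, -0.7], [0, 0, -0.5], [0, 0, -0.3], [0, 0, 0], [0, 0, 0]], angular=[[0, 0, 0], [0, 0, 0], [0, 0, 0], [0, 0, 0], [0, 0, 0], [0, 0, 0], [0, 0, 0], [0, 0, 0], [0, 0, 0]], jaw=[0, 0, 0, 0, 0, 0, 0, 0, 0])

```text
time: 27.85
tool_pos: [503.4, -174.9, 65.8]
tcp_rot: [179.6, 6.8, 109.6]
ft_force: [0.3, -0.4, -4.1]
finger_gap: 15.2
grip_force: 78.5
```

```bash
python3 - <<'E'
from h import *
import pickle
b=snap("side");w=snap("wrist");pickle.dump((b,w),open("s16.pkl","wb"));st=w["st"];t=st["tool_pos"];print(t,st["tcp_rot"],st["ft_force"])
d=np.array([np.cos(np.radians(109.8)),np.sin(np.radians(109.8)),0])
n=np.array([d[1],-d[0],0])
S=t-130*d
for zt in(t[2]+7,t[2]+2,t[2]-5):
  S[2]=zt;print(zt,[proj(b,[p]).round(1).tolist()[0] for p in(S,S+[-10,27,0],S+[10,-27,0],S+[10,-27,-40])])
x,y=proj(b,[S])[0].round().astype(int)
g=cv2.cvtColor(b["color"],cv2.COLOR_RGB2GRAY)
print(x,[(y-25+i,int(v)) for i,v in enumerate(g[y-25:y+35,x])])
E
```

```text
[ 503.62593534 -174.99467035   66.13879258] [179.56188535   6.85567232 109.63217838] [ 0.32390574 -0.7193536  -3.24146289]
73.13879257866284 [[364.3, 255.0], [356.8, 249.4], [372.0, 260.7], [371.3, 272.9]]
68.13879257866284 [[364.2, 256.5], [356.8, 250.9], [371.9, 262.3], [371.3, 274.4]]
61.138792578662844 [[364.1, 258.6], [356.7, 253.0], [371.8, 264.4], [371.1, 276.4]]
364 [(np.int64(234), 148), (np.int64(235), 148), (np.int64(236), 145), (np.int64(237), 146), (np.int64(238), 147), (np.int64(239), 149), (np.int64(240), 148), (np.int64(241), 148), (np.int64(242), 148), (np.int64(243), 148), (np.int64(244), 148), (np.int64(245), 147), (np.int64(246), 147), (np.int64(247), 147), (np.int64(248), 136), (np.int64(249), 122), (np.int64(250), 113), (np.int64(251), 114), (np.int64(252), 121), (np.int64(253), 126), (np.int64(254), 126), (np.int64(255), 127), (np.int64(256), 126), (np.int64(257), 125), (np.int64(258), 126), (np.int64(259), 128), (np.int64(260), 127), (np.int64(261), 125), (np.int64(262), 126), (np.int64(263), 126), (np.int64(264), 126), (np.int64(265), 127), (np.int64(266), 121), (np.int64(267), 106), (np.int64(268), 94), (np.int64(269), 92), (np.int64(270), 92), (np.int64(271), 90), (np.int64(272), 91), (np.int64(273), 90), (np.int64(274), 90), (np.int64(275), 91), (np.int64(276), 99), (np.int64(277), 107), (np.int64(278), 112), (np.int64(279), 112), (np.int64(280), 112), (np.int64(281), 112), (np.int64(282), 112), (np.int64(283), 112), (np.int64(284), 112), (np.int64(285), 112), (np.int64(286), 112), (np.int64(287), 111), (np.int64(288), 112), (np.int64(289), 111), (np.int64(290), 113), (np.int64(291), 113), (np.int64(292), 112), (np.int64(293), 112)]
```

apply_moves(travel=[[0, 0, -0.15], [0, 0, -0.15], [0, 0, -0.1], [0, 0, 0]], angular=[[0, 0, 0], [0, 0, 0], [0, 0, 0], [0, 0, 0]], jaw=[0, 0, 0, 0])

```text
time: 28.45
tool_pos: [502.2, -174.5, 48.3]
tcp_rot: [179.7, 6.7, 109.6]
ft_force: [-0.6, -0.3, -4.6]
finger_gap: 14.9
grip_force: 78.5
```

apply_moves(travel=[[0, 0, -0.07], [0, 0, -0.05], [0, 0, 0]], angular=[[0, 0, 0], [0, 0, 0], [0, 0, 0]], jaw=[0, 0, 0])

```text
time: 28.82
tool_pos: [502.7, -174.7, 44.1]
tcp_rot: [179.6, 6.8, 109.6]
ft_force: [0.3, 0.1, -3.6]
finger_gap: 15.2
grip_force: 78.5
```

apply_moves(travel=[[0, 0, -0.05], [0, 0, -0.05], [0, 0, 0]], angular=[[0, 0, 0], [0, 0, 0], [0, 0, 0]], jaw=[0, 0, 0])

```text
time: 29.2
tool_pos: [502.9, -174.7, 40.2]
tcp_rot: [179.6, 6.8, 109.6]
ft_force: [-0.7, 0.5, -1.5]
finger_gap: 14.8
grip_force: 78.9
```

apply_moves(travel=[[0, 0, -0.04], [0, 0, -0.02], [0, 0, 0]], angular=[[0, 0, 0], [0, 0, 0], [0, 0, 0]], jaw=[0, 0, 0])

```text
time: 29.58
tool_pos: [503.6, -174.7, 39.4]
tcp_rot: [179.6, 6.8, 109.6]
ft_force: [-4.3, 4.0, 11.6]
finger_gap: 14.7
grip_force: 80.5
```

Contact made. I ease off slightly and open gently.

apply_moves(travel=[[0, 0, 0.02], [0, 0, 0], [0, 0, 0], [0, 0, 0], [0, 0, 0], [0, 0, 0], [0, 0, 0], [0, 0, 0], [0, 0, 0]], angular=[[0, 0, 0], [0, 0, 0], [0, 0, 0], [0, 0, 0], [0, 0, 0], [0, 0, 0], [0, 0, 0], [0, 0, 0], [0, 0, 0]], jaw=[0, 0.2, 0.25, 0.3, 0.4, 0.6, 0.8, 1, 1], force=20)

```text
time: 30.7
tool_pos: [502.8, -174.7, 38.6]
tcp_rot: [179.6, 6.8, 109.6]
ft_force: [-0.0, -0.6, -0.3]
finger_gap: 85.0
grip_force: 0.0
```

apply_moves(travel=[[0, 0, 0.2], [0, 0, 0.5], [0, 0, 0.8], [0, 0, 0.8], [0, 0, 0.8], [0, 0, 0.8], [-0.3, 0.8, 0.5], [-0.3, 0.8, 0], [-0.3, 0.8, 0], [-0.3, 0.8, 0], [0, 0.8, 0], [0, 0.8, 0], [0, 0, 0], [0, 0, 0]], angular=[[0, 0, 0], [0, 0, 0], [0, 0, 0], [0, 0, 0], [0, 0, 0], [0, 0, 0], [0, 0, 0], [0, 0, 0], [0, 0, 0], [0, 0, 0], [0, 0, 0], [0, 0, 0], [0, 0, 0], [0, 0, 0]], jaw=[1, 1, 1, 1, 1, 1, 1, 1, 1, 1, 1, 1, 1, 1])

```text
time: 32.45
tool_pos: [454.8, 17.0, 215.0]
tcp_rot: [179.6, 6.8, 109.7]
ft_force: [-0.5, 0.3, -0.6]
finger_gap: 85.6
grip_force: 0.0
```

```bash
python3 - <<'E'
from h import *
import pickle
a=snap("top");b=snap("side");pickle.dump((a,b),open("s17.pkl","wb"));a0,b0=pickle.load(open("s0.pkl","rb"))
G=lambda s:cv2.cvtColor(s["color"],cv2.COLOR_RGB2GRAY)
print(r.sense()["tool_pos"])
def blob(s,box):
    x0,y0,x1,y1=box;m=(G(s)[y0:y1,x0:x1]<50).astype(np.uint8);n,l,st,c=cv2.connectedComponentsWithStats(m);i=1+np.argmax(st[1:,4]);P=np.argwhere(l==i)[:,::-1]+[x0,y0];return cv2.minAreaRect(P.astype(np.float32)),st[i,4]
for s in(a0,a): print(blob(s,(335,180,410,225)))
for s in(b0,b):
    g=G(s);print([int(v) for v in g[250:290,364]])
# bystanders: difference images
for n,(x0,y0,x1,y1) in dict(pan=(262,75,325,135),jar=(355,98,385,130),spare=(208,108,242,142)).items():
    print(n,cv2.absdiff(G(a0)[y0:y1,x0:x1],G(a)[y0:y1,x0:x1]).max())
# dot on flange: dark spots near radius 28, z=84
nut=np.array([530.1,169.8]);th=np.arange(0,360,3);
for s in(a0,a):
    p=proj(s,[[nut[0]+28*np.cos(np.radians(t)),nut[1]+28*np.sin(np.radians(t)),84] for t in th]).astype(np.float32)
    I=cv2.remap(G(s).astype(np.float32),p[:,0].reshape(1,-1),p[:,1].reshape(1,-1),cv2.INTER_LINEAR)[0]
    k=np.argsort(I)[:8];print([(int(th[i]),int(I[i])) for i in k])
E
```

```text
[454.80159752  16.53662986 214.80258266]
(((365.0345153808594, 205.58619689941406), (8.170594215393066, 51.25190734863281), 68.19859313964844), np.int32(366))
(((366.9566955566406, 204.88168334960938), (8.543726921081543, 50.75844192504883), 69.90476989746094), np.int32(366))
[110, 110, 111, 109, 109, 110, 111, 110, 120, 123, 124, 123, 124, 124, 124, 124, 123, 123, 124, 124, 126, 124, 112, 99, 95, 92, 93, 92, 92, 93, 92, 93, 93, 106, 110, 111, 110, 110, 109, 111]
[113, 111, 110, 111, 112, 112, 111, 111, 116, 121, 124, 125, 125, 124, 126, 125, 126, 127, 125, 126, 125, 127, 126, 109, 96, 94, 93, 91, 95, 93, 92, 93, 97, 107, 113, 111, 112, 111, 111, 111]
pan 8
jar 8
spare 7
[(249, 60), (252, 62), (246, 65), (255, 65), (243, 69), (258, 71), (240, 73), (114, 75)]
[(168, 104), (165, 104), (171, 104), (198, 104), (195, 105), (189, 105), (192, 105), (186, 105)]
```

The wrench lies flat on the mat within a few mm of its old place, the bystanders are unmoved, and the nut dot has left its old spot.

```bash
python3 -c "
from bench import r
print(r.hand_in())"
```

```text
the job is handed in; nothing more can be done
None
```

I handed the job in at about 32 s: the socket went fully home, the nut came up tight, and the knuckle tripped at an estimated 0.2 rad, where I stopped; the wrench lies flat on the mat again and the pan, jar and spare roll are unmoved (the hand-in gave no verdict).

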